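# Clear the lane and set the reach gauge

## Robot

A 7-joint arm with a two-finger parallel gripper is mounted at the origin on the work surface. World frame = base frame: x ahead of the robot, y to its left, z up, the work surface at z = 0. Lengths are in m, angles in rad, forces in N, time in s.
With the tool pointing down it reaches from about 0.425 to 0.875 m from the base axis. Payload 4.7 kg.
Tool frame: the origin (TCP) lies midway between the tips of the shut fingers; the grasp point (between the pads) lies 19 mm behind it; z points along the fingers, x is the direction in which the jaws open and shut, and the axes are right-handed (so a half turn about z gives the same grasp; the last joint's range is limited). The gripper opens to 87 mm and grips with 3 to 60 N. Pads are 19 mm wide; open, the fingers measure 117 mm over their backs; the gripper's body (75 mm by 190 mm) begins 51 mm behind the grasp point.
Start: joints at [1.223, 0.321, -0.07, 1.45, 0.023, 1.371, -0.057], TCP at [0.23, -0.608, 0.223] pointing down, gripper open.
Joint ranges: [-2.86, 2.86], [-0.3, 2.09], [-1.38, 1.24], [0.06, 2.45], [-1.56, 4.7], [0.09, 2.05], [-2.69, 2.69]. Speed limits (rad/s): [2.57, 2.57, 3.14, 3.14, 3.14, 3.14, 3.14].

## Interface

Orientations are given as a rotation vector (axis times angle).
In Python, from bench import get_state, eyes, ticket gives the robot as it stands.
- The arm moves only by the tool carry_out, never from a script. Its argument "motion" is a list of rows, each a list of 2 entries, a list of its own where there are three numbers: the shift along the world's x, y, z in m, then the turn about the world's z in rad. A call has 1 to 20 rows; each row is the pose to reach, as a shift and turn from the pose commanded when the call began; what a row does not reach only later rows make up. A row lasts 1/10 s, in which the tool goes at most 50 mm and 8.59 degrees, less where a joint would pass 70% of its speed; a pose out of reach is approached as far as the arm can. A call with a gripper value outside its range is refused whole. "grip" is the gripper command: -1 is fully open, 1 is shut, values between are in proportion, set as the call begins (left out, the last holds). The fingers move at their own pace and stop on an object; "squeeze" is the grip in N (left out, the last holds). Time passes only in rows, so rows that repeat a pose let the fingers close. It gives the time, the measured TCP pose, the force and the opening at its end, in the units of the state.
- get_state(): the state, without advancing time (a new reading comes with each control period).
- eyes.get_image(name): name is "side" or "top"; returns a dict with "pixels" (480x640x3 uint8, blue, green, red), "mtx" (3x3 intrinsics, pixels), "extrinsics" (4x4, takes a point from camera to world coordinates). Camera axes: x right, y down, z forward; pixel columns grow to the right and rows downward; lengths in m; the calibration is good to about 2 mm. A picture is of the moment at which its call begins. There is no depth.
- ticket.close_job(): hands the job in, once; it reports no verdict.
The state is a dict: "time": time; "joint_positions": joint angles; "qd": joint speeds; "joint_torque": joint torques, N m; "position": TCP position; "tool_rot": TCP orientation; "ft_force": force on the tool from outside, world axes, zero at the start; "torque": the same for the moment, N m; "grip_width": opening from 0.0 (shut) to 1.0 (fully open).
Only numpy, scipy, OpenCV 4.12 (cv2) and the standard library are available. Lean on these libraries where they do the work, as an engineer would, in place of code of your own. Each camera call takes 0.05 s, during which the arm holds its last target. There are 200 camera calls.

## Task

A varnish bottle has tipped over into the run of the bench gauge: stand it upright in its gap in the row, midway between its two neighbours, and let go of it. Then take the gauge's black handle, squeeze in its red lock button, pull the sliding arm out until its red pointer lines up with the black line on the yellow rider, and finish while still holding it there with the button squeezed in, because the arm is sprung and must be held for the reading. Leave the other bottles, the jar and the little brass plane where they are.

Things in the scene. Friction and masses are not known exactly. Their poses are not given: they have to be found in the camera images.
- bottle_knob (a point): Centre of the round wooden stopper (ball 28 mm across) of the tipped amber bottle, 104 mm above its foot when upright. z runs from foot to stopper. At the start the bottle lies on the bench, foot in the gap, stopper towards the gauge's run. Gripped by the ball, fingers closing level and across the bottle's length, it swings freely and hangs upright when lifted.
- bottle_center (a point): Centre of the tipped amber bottle, on its axis, 59 mm above the foot; z runs from foot to stopper. A glass cylinder 44 mm across and 66 mm tall, a neck 20 mm wide, and the ball stopper on top: 118 mm in all, about 0.15 kg
- gap (a point): Point on the bench (z = 0) at the middle of the gap in the row, where the tipped bottle belongs, on a thin cork strip. The neighbours stand 100 mm either side of it along its x axis; y points across the row towards the gauge, z up. A fixed wooden stop rail, 25 mm high, runs along the back (-y) of the row, its near face 37 mm from the row's middle line.
- neighbour_a_center (a point): Centre (59 mm up) of a standing green bottle of the same shape, 44 mm diameter, 118 mm tall: a bystander
- neighbour_b_center (a point): Centre (59 mm up) of a standing amber bottle with a green label, 44 mm diameter, 118 mm tall: a bystander
- grip (a point): Centre of the grip of the arm's upright black handle, 92 mm above the bench, level with the button's middle. The handle is a post 24 mm along the arm (x) and 20 mm across (y), from 50 to 112 mm above the bench; the grip's middle lies 0.5 mm to -y of the post's. x = the way the arm extends, z up; moves with the arm. To pull, grip across y with about 20 N or more.
- index (a point): Tip of the red pointer on the sliding arm, 40 mm beyond the handle's middle along x, 50 mm above the bench, beside the white scale. x = the way the arm extends.
- mark (a point): Middle of the black line across the yellow rider, the mark to reach: compare with index along x only (x = the way the arm extends). The rider (8 mm along x, 34 mm across, top 48 mm above the bench) sits fixed on the scale beam, a bar 28 mm wide and 42 mm high parallel to the arm, its middle 60 mm to +y of the arm's. White scale, a line every 10 mm.
- lock (a joint): Travel of the round red lock button, 18 mm across, in the handle's -y face: 0 = out, arm locked (stands 6 mm out: handle and button 26 mm across); 0.005 m = fully in, arm free (21 mm across). 5 N to begin, 7.5 N fully in; springs back when let go. The arm is free from 0.003 m.
- jar_center (a point): Centre of a standing lidded jar, 60 mm diameter and 75 mm tall: a bystander
- plane_center (a point): Middle (14 mm up) of a little brass finger plane, 70 x 26 mm, 28 mm tall: a bystander
- boom (a joint): Extension of the sliding arm: 0 = in, 0.18 m = fully out; starts in. A spring draws it in with 2.4 to 4 N; teeth every 10 mm lock it (1 mm of play) while the button is out. The arm slides 30 to 50 mm above the bench; 70 mm beyond the handle it carries a flat dial 56 mm across (top 59 mm above the bench) with a probe down to 7 mm above the bench.
Not all that is in view belongs to the job. Leave any blue or purple look-alike of the part that bears bottle_knob alone.

How it is judged:
On the way, in this order (a step that is already met when the one before it is completed fails the run):
1. the tipped bottle stands upright in its gap and is let go, the arm not yet pulled out (angle between bottle_center's own z axis and vertical below 0.1 rad and horizontal distance between bottle_center and gap below 0.02 m and height (world z) of bottle_center below 0.064 m and contact force between the fingers and bottle below 0.05 N and distance of index from where it was at the start of the episode below 0.012 m), for 0.2 s.
2. the lock button is squeezed in before the arm is pulled out (value of joint lock above 0.0035 m and distance of index from where it was at the start of the episode below 0.012 m), for 0.05 s.
At the end, for the whole second after the job is handed in: Handle still gripped (over 5 N) with the button in over 3.5 mm; pointer still, within 3 mm of the rider's line; fallen bottle upright (0.1 rad) on the bench within 20 mm of the gap's middle; neighbours, jar and plane within 20 mm of their starts (x of index in the frame of mark between -0.003 and 0.003 m and velocity of joint boom between -0.004 and 0.004 m/s and value of joint lock above 0.0035 m and contact force between the fingers and boom above 5 N and angle between bottle_center's own z axis and vertical below 0.1 rad and horizontal distance between bottle_center and gap below 0.02 m and height (world z) of bottle_center below 0.064 m and linear speed of bottle below 0.02 m/s and distance of each of neighbour_a_center, neighbour_b_center, jar_center, plane_center from where it was at the start of the episode below 0.02 m); the arm keeps its last pose, push and grip.
It fails at once if a neighbouring bottle is knocked over (angle between any of neighbour_a_center, neighbour_b_center's own z axis and vertical above 0.5 rad).
It fails at once if a bystander is pushed away (distance of any of neighbour_a_center, neighbour_b_center, jar_center, plane_center from where it was at the start of the episode above 0.03 m).
It also fails if it takes over 64 s, if anything falls off the work surface, if the arm or the gripper's body presses on something with over 40 N, if the wrist force passes 120 N, or if a joint passes its speed limit or range.

## Working session

There is one attempt and no reset: what is moved stays moved. The work goes in short steps, Python scripts to look and compute and a tool call to move; the robot and the scene stay as the last step left them, time stands still between calls to the robot, and variables do not carry over. Pictures are saved under pics/ and viewed, about 8 in all and at most 12, crops included, and the job is handed in when it is done.

Besides the shell and the picture viewer there is one more tool, called after ">>>" by a JSON object that holds its "method" and its "body", one argument or row to a line. carry_out: Moves the arm, as the interface text tells. Its arguments: {"type":"object","properties":{"motion":{"type":"array","items":{"type":"array"}},"grip":{"type":"number"},"squeeze":{"type":"number"}},"required":["motion"]}

```bash
mkdir -p pics
cat > h.py <<'E'
import numpy as np, cv2
from bench import get_state, eyes, ticket
def cap(n,f=None):
    d=eyes.get_image(n)
    if f: cv2.imwrite('pics/'+f,d['pixels'])
    return d
def ray(d,u,v):
    E=np.array(d['extrinsics']);r=E[:3,:3]@np.linalg.inv(d['mtx'])@np.array([u,v,1.]);return E[:3,3],r/np.linalg.norm(r)
def onz(d,u,v,z):
    o,r=ray(d,u,v);return o+r*(z-o[2])/r[2]
def two(a,pa,b,pb):
    o1,r1=ray(a,*pa);o2,r2=ray(b,*pb)
    s=np.linalg.lstsq(np.c_[r1,-r2],o2-o1,rcond=None)[0]
    p,q=o1+s[0]*r1,o2+s[1]*r2
    return (p+q)/2,np.linalg.norm(p-q)
def proj(d,p):
    E=np.linalg.inv(np.array(d['extrinsics']));c=E[:3,:3]@np.array(p)+E[:3,3];q=np.array(d['mtx'])@c;return q[:2]/q[2]
E
python3 - <<'E'
from h import *
for n in('top','side'):
    d=cap(n,n+'1.png');print(n,np.round(d['extrinsics'],3).tolist(),np.round(d['mtx'],1).tolist())
s=get_state();print(s)
E
```

```text
top [[0.014, -0.992, 0.126, 0.472], [-1.0, -0.011, 0.023, 0.063], [-0.022, -0.126, -0.992, 1.116], [0.0, 0.0, 0.0, 1.0]] [[571.8, 0.0, 312.1], [0.0, 571.8, 245.0], [0.0, 0.0, 1.0]]
side [[-0.849, -0.309, 0.43, 0.26], [-0.529, 0.509, -0.679, 0.666], [-0.009, -0.803, -0.595, 0.592], [0.0, 0.0, 0.0, 1.0]] [[545.8, 0.0, 324.0], [0.0, 545.8, 237.4], [0.0, 0.0, 1.0]]
{'time': 0.1, 'joint_positions': array([ 1.22307993,  0.32171699, -0.07010801,  1.45154937,  0.02262678,
        1.37080016, -0.05691118]), 'qd': array([-0.00091827, -0.00167719, -0.00212316, -0.00240599, -0.00117438,
        0.00016182, -0.00036599]), 'joint_torque': array([-2.25630629e-04, -4.92572701e+01, -4.05794727e-01, -3.13397741e+01,
       -6.42140536e-02,  3.96129827e-02,  3.35667494e-05]), 'position': array([ 0.22986728, -0.6074698 ,  0.22159361]), 'tool_rot': array([-2.58420534e+00,  1.78495226e+00,  2.27490060e-03]), 'ft_force': array([-0.67740475, -0.77713041,  0.1855984 ]), 'torque': array([0.00306808, 0.0017357 , 0.05433806]), 'grip_width': 0.9972252693196688}
```

View pics/top1.png

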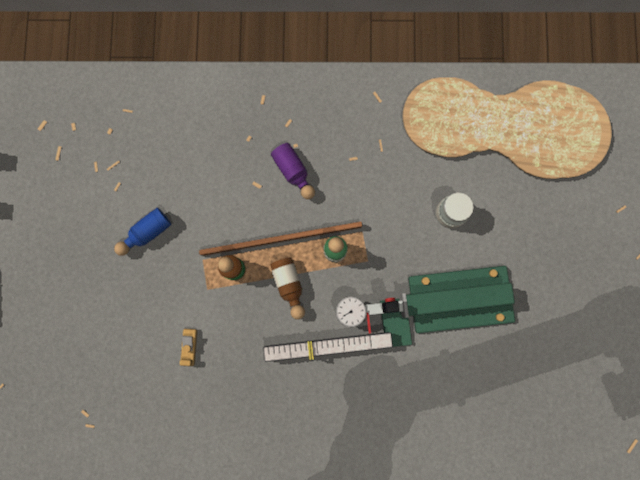

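View pics/side1.png

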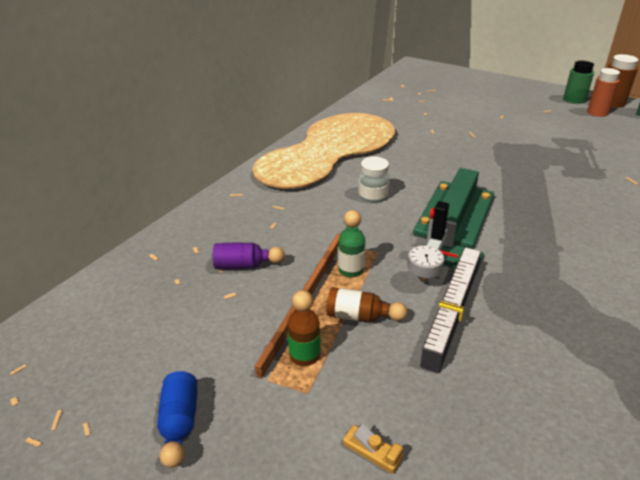

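Three fallen bottles carry a wooden stopper. They are amber with its knob at top (297,312) / side (398,312), purple at (307,192) / (277,256), and blue at (121,249) / (172,454). The amber one fits: it lies with its foot on the cork gap and its stopper towards the gauge. I'll confirm it in a crop and measure.

Run:
```python
from h import *
D={n:cap(n) for n in('top','side')}
def balls(d,c,r):
    im=d['pixels'];x0,y0=c[0]-r,c[1]-r
    p=cv2.cvtColor(im[y0:y0+2*r,x0:x0+2*r],cv2.COLOR_BGR2HSV)
    m=cv2.inRange(p,(8,90,110),(20,200,255))
    n,l,s,ce=cv2.connectedComponentsWithStats(m);i=1+np.argmax(s[1:,4]);
    k=(l==i).astype(np.uint8);cn=max(cv2.findContours(k,0,2)[0],key=cv2.contourArea);(cx,cy),R=cv2.minEnclosingCircle(cn)
    return np.array([cx+x0,cy+y0]),R,s[i,4]
P={'tip':((297,312),(398,312)),'amber':((231,267),(302,299)),'green':((336,245),(353,218))}
for k,(a,b) in P.items():
    pa,ra,na=balls(D['top'],a,14);pb,rb,nb=balls(D['side'],b,14)
    print(k,pa.round(1),round(ra,1),na,pb.round(1),round(rb,1),nb,[np.round(x,4) for x in two(D['top'],pa,D['side'],pb)],onz(D['top'],*pa,.022 if k=='tip' else .104).round(4),onz(D['side'],*pb,.022 if k=='tip' else .104).round(4))
t=D['top']['pixels'][225:370,185:415];s=D['side']['pixels'][170:380,270:500]
a=cv2.resize(t,None,fx=3.4,fy=3.4,interpolation=2)
cv2.imwrite('pics/ct.png',a)
cv2.imwrite('pics/cs.png',cv2.resize(s,None,fx=2.8,fy=2.8,interpolation=2))
```

```text
tip [294.5 310. ] 9.2 147 [395.  310.5] 11.3 281 [array([0.4846, 0.1196, 0.0255]), np.float64(0.0028)] [0.486  0.1203 0.022 ] [0.4846 0.1157 0.022 ]
amber [225.5 268.5] 14.3 247 [301.5 300.5] 17.7 441 [array([0.5596, 0.2417, 0.1056]), np.float64(0.0069)] [0.5567 0.2403 0.104 ] [0.5639 0.2414 0.104 ]
green [334.9 244.5] 6.8 149 [351.8 218.1] 8.4 204 [array([0.601 , 0.0456, 0.1057]), np.float64(0.0017)] [0.602 0.046 0.104] [0.6013 0.0432 0.104 ]
```

View pics/ct.png

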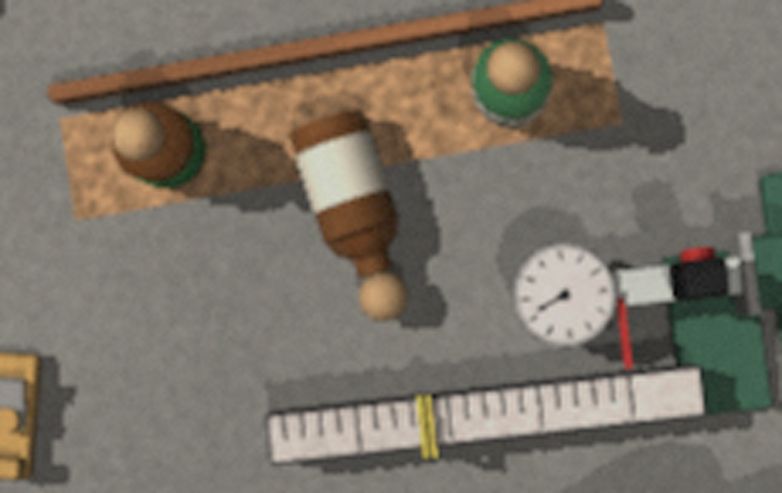

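View pics/cs.png

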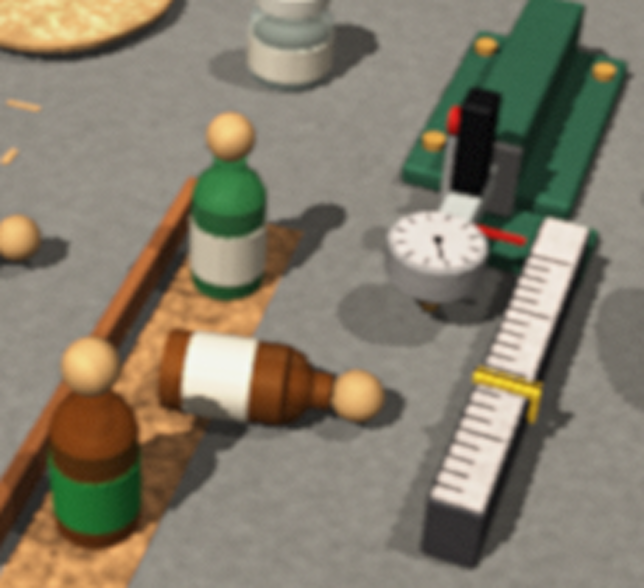

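The crop confirms the amber bottle: white label, foot on the cork between the green and amber neighbours, knob at top (297.6,312.4). Handle top is at about (391,305), pointer tip at about (370,333) and rider at about (311,350). Next I'll work out positions.

Run:
```python
from h import *
T=cap('top');S=cap('side')
t=lambda u,v:(185+u/3.4,225+v/3.4)
s=lambda u,v:(270+u/2.8,170+v/2.8)
def r(n,a,b):
    p,g=two(T,t(*a),S,s(*b));print(n,p.round(4),'gap',round(g,4));return p
k=r('knob',(383,297),(357,395));a=r('nA green',(513,66),(231,135));b=r('nB amber',(139,133),(90,364))
r('idx',(629,366),(523,240));r('mark',(427,426),(508,381));r('dial',(565,295),(438,240))
bm=onz(T,*t(330,128),.025)
print('foot~',onz(T,*t(328,118),.022).round(4))
print('idx z',onz(T,*t(629,366),.05).round(4),'mark z',onz(T,*t(427,426),.048).round(4),'handletop',onz(T,*t(700,272),.112).round(4),onz(S,*s(484,97),.112).round(4),'button',onz(T,*t(697,253),.092).round(4))
e1=onz(T,*t(270,413),.042);e2=onz(T,*t(697,370),.042);print('beam edge ang',np.degrees(np.arctan2(*(e1-e2)[[1,0]])))
e1=onz(T,*t(275,462),.042);e2=onz(T,*t(703,411),.042);print('beam edge2 ang',np.degrees(np.arctan2(*(e1-e2)[[1,0]])))
e1=onz(T,*t(55,102),.025);e2=onz(T,*t(600,4),.025);print('rail ang',np.degrees(np.arctan2(*(e1-e2)[[1,0]])))
d=b-a;print('gap',((a+b)/2).round(4),'len',np.linalg.norm(d[:2]),'ang',np.degrees(np.arctan2(d[1],d[0])))
import scipy.spatial.transform as q
st=get_state();R=q.Rotation.from_rotvec(st['tool_rot']).as_matrix();print(R.round(3).tolist(),st['position'])
```

```text
knob [0.4814 0.1142 0.0212] gap 0.0004
nA green [0.601  0.0438 0.1044] gap 0.0022
nB amber [0.5643 0.2398 0.1036] gap 0.0005
idx [ 0.4454 -0.0212  0.049 ] gap 0.0015
mark [0.4114 0.0878 0.0449] gap 0.0017
dial [0.4831 0.014  0.0573] gap 0.0014
foot~ [0.5818 0.1471 0.022 ]
idx z [ 0.4461 -0.0209  0.05  ] mark z [0.4124 0.088  0.048 ] handletop [ 0.4958 -0.0523  0.112 ] [ 0.4898 -0.055   0.112 ] button [ 0.5061 -0.0531  0.092 ]
beam edge ang 96.52404256385485
beam edge2 ang 97.56377862948183
rail ang 100.91915722476622
gap [0.5827 0.1418 0.104 ] len 0.1994511979680915 ang 100.61210326711128
[[0.354, -0.935, -0.0], [-0.935, -0.354, 0.001], [-0.001, 0.0, -1.0]] [ 0.22998917 -0.60776782  0.22219713]
```

Everything agrees with the description: ball heights 0.104, neighbours 199 mm apart, bottle length OK. Moving above the knob.

>>> {"method": "carry_out", "body": {
  "motion": [
    [[0.03, 0.03, 0], 0],
    [[0.06, 0.06, 0], 0],
    [[0.09, 0.1, 0], -0.02],
    [[0.12, 0.14, 0], -0.04],
    [[0.15, 0.18, 0], -0.047],
    [[0.175, 0.22, 0], -0.047],
    [[0.195, 0.26, 0], -0.047],
    [[0.215, 0.3, 0], -0.047],
    [[0.23, 0.34, 0], -0.047],
    [[0.24, 0.38, 0], -0.047],
    [[0.25, 0.42, 0], -0.047],
    [[0.255, 0.46, 0], -0.047],
    [[0.255, 0.5, 0], -0.047],
    [[0.255, 0.54, 0], -0.047],
    [[0.255, 0.58, 0], -0.047],
    [[0.253, 0.62, 0], -0.047],
    [[0.251, 0.66, 0], -0.047],
    [[0.251, 0.69, -0.02], -0.047],
    [[0.251, 0.722, -0.05], -0.047],
    [[0.251, 0.722, -0.09], -0.047]
  ],
  "grip": -0.4,
  "squeeze": 8
}}

```text
time: 2.3
position: [0.482, 0.1199, 0.1338]
tool_rot: [-2.544, 1.833, -0.004]
ft_force: [0.8, -0.3, 0.0]
grip_width: 0.704
```

>>> {"method": "carry_out", "body": {
  "motion": [
    [[0, 0, -0.03], 0],
    [[0, 0, -0.05], 0],
    [[0, 0, -0.06], 0],
    [[0, 0, -0.06], 0],
    [[0, 0, -0.06], 0]
  ]
}}

```text
time: 2.8
position: [0.4818, 0.1142, 0.0735]
tool_rot: [-2.541, 1.845, -0.002]
ft_force: [0.3, -0.5, -0.1]
grip_width: 0.696
```

Run:
```python
from h import *
st=get_state();print(st['position'],st['tool_rot'])
T=cap('top');S=cap('side')
print(proj(T,[.4814,.1142,.0212]),proj(S,[.4814,.1142,.0212]))
a=cv2.resize(T['pixels'][240:380,225:375],(400,373));b=cv2.resize(S['pixels'][210:350,300:450],(400,373))
cv2.imwrite('pics/a.png',np.hstack([a,b]))
```

```text
[0.48180888 0.1142013  0.07349391] [-2.54131401e+00  1.84540252e+00 -1.55608917e-03]
[297.6754598 312.4609734] [397.38422131 311.07336362]
```

View pics/a.png

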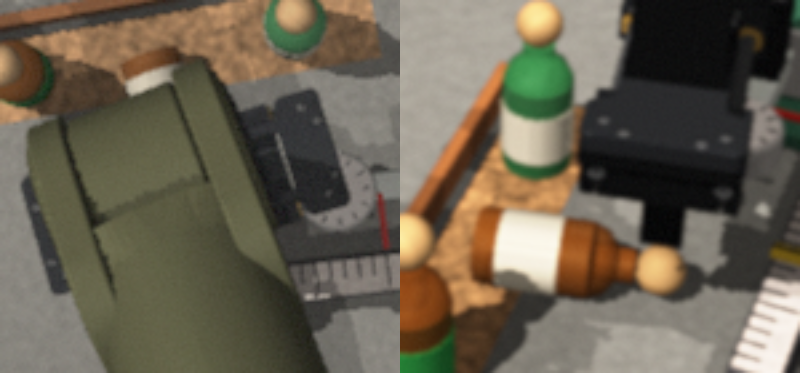

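The near finger is directly over the ball in the side view (about (397,311) full frame), so the jaws are aligned. Descending and gripping.

>>> {"method": "carry_out", "body": {
  "motion": [
    [[0, 0, -0.025], 0],
    [[0, 0, -0.045], 0],
    [[0, 0, -0.06], 0],
    [[0, 0, -0.068], 0],
    [[0, 0, -0.068], 0],
    [[0, 0, -0.068], 0]
  ]
}}

```text
time: 3.5
position: [0.4817, 0.1143, 0.0052]
tool_rot: [-2.542, 1.845, -0.001]
ft_force: [0.5, -0.3, 0.1]
grip_width: 0.701
```

>>> {"method": "carry_out", "body": {
  "motion": [
    [[0, 0, 0], 0],
    [[0, 0, 0], 0],
    [[0, 0, 0], 0],
    [[0, 0, 0], 0],
    [[0, 0, 0], 0],
    [[0, 0, 0], 0]
  ],
  "grip": 1,
  "squeeze": 10
}}

```text
time: 4.1
position: [0.4811, 0.1141, 0.0047]
tool_rot: [2.542, -1.846, 0.0]
ft_force: [-0.4, -0.4, 0.7]
grip_width: 0.314
```

>>> {"method": "carry_out", "body": {
  "motion": [
    [[0, 0, 0.01], 0],
    [[0, 0, 0.02], 0],
    [[0.003, 0.001, 0.03], 0],
    [[0.006, 0.002, 0.04], 0],
    [[0.01, 0.003, 0.05], 0],
    [[0.015, 0.005, 0.06], 0],
    [[0.02, 0.006, 0.07], 0],
    [[0.025, 0.008, 0.08], 0],
    [[0.03, 0.009, 0.09], 0],
    [[0.035, 0.01, 0.1], 0],
    [[0.04, 0.012, 0.11], 0],
    [[0.04, 0.012, 0.12], 0],
    [[0.04, 0.012, 0.13], 0],
    [[0.04, 0.012, 0.14], 0],
    [[0.04, 0.012, 0.145], 0],
    [[0.04, 0.012, 0.145], 0],
    [[0.04, 0.012, 0.145], 0],
    [[0.04, 0.012, 0.145], 0],
    [[0.04, 0.012, 0.145], 0],
    [[0.04, 0.012, 0.145], 0]
  ]
}}

```text
time: 6.1
position: [0.5208, 0.126, 0.1492]
tool_rot: [2.542, -1.845, -0.001]
ft_force: [0.1, 0.6, -2.0]
grip_width: 0.313
```

Run:
```python
from h import *
st=get_state();print(st['position'],st['ft_force'],st['grip_width'])
S=cap('side')
cv2.imwrite('pics/b.png',cv2.resize(S['pixels'][130:370,240:500],(650,600)))
```

```text
[0.5208221  0.12602413 0.1492259 ] [ 0.05967397  0.59597549 -2.00424878] 0.31255875201520916
```

View pics/b.png

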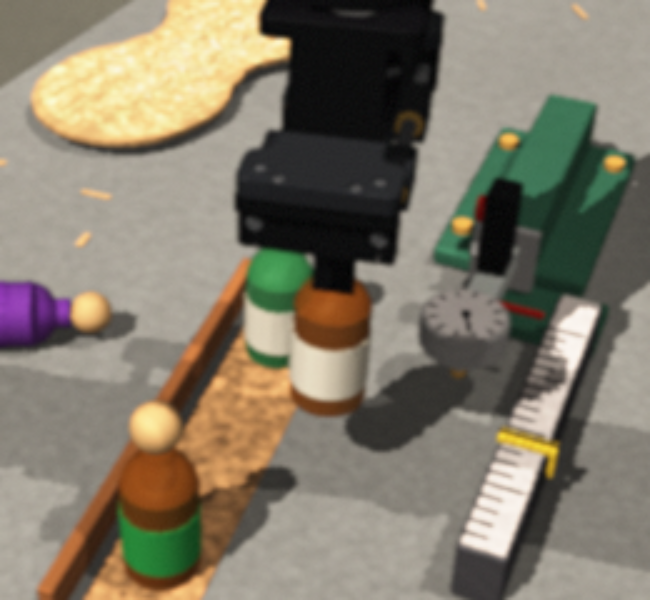

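The bottle hangs upright (side crop, about (330,345)). Carrying it to the gap.

>>> {"method": "carry_out", "body": {
  "motion": [
    [[0.004, 0.001, 0], 0],
    [[0.012, 0.003, 0], 0],
    [[0.022, 0.006, 0], 0],
    [[0.032, 0.008, 0], 0],
    [[0.042, 0.011, 0], 0],
    [[0.052, 0.013, 0], 0],
    [[0.059, 0.015, 0], 0],
    [[0.062, 0.016, 0], 0],
    [[0.062, 0.016, 0], 0],
    [[0.062, 0.016, -0.01], 0],
    [[0.062, 0.016, -0.02], 0],
    [[0.062, 0.016, -0.03], 0],
    [[0.062, 0.016, -0.038], 0],
    [[0.062, 0.016, -0.046], 0],
    [[0.062, 0.016, -0.051], 0],
    [[0.062, 0.016, -0.054], 0],
    [[0.062, 0.016, -0.056], 0],
    [[0.062, 0.016, -0.056], 0],
    [[0.062, 0.016, -0.056], 0],
    [[0.062, 0.016, -0.056], 0]
  ]
}}

```text
time: 8.15
position: [0.5833, 0.1421, 0.094]
tool_rot: [-2.542, 1.846, -0.001]
ft_force: [-0.3, -0.3, -0.8]
grip_width: 0.309
```

>>> {"method": "carry_out", "body": {
  "motion": [
    [[0, 0, -0.002], 0],
    [[0, 0, -0.003], 0],
    [[0, 0, -0.004], 0],
    [[0, 0, -0.004], 0]
  ]
}}

```text
time: 8.55
position: [0.5829, 0.142, 0.0894]
tool_rot: [2.542, -1.846, -0.0]
ft_force: [0.3, 0.4, -2.1]
grip_width: 0.315
```

>>> {"method": "carry_out", "body": {
  "motion": [
    [[0, 0, -0.001], 0],
    [[0, 0, -0.001], 0]
  ]
}}

```text
time: 8.75
position: [0.5831, 0.1421, 0.0885]
tool_rot: [2.542, -1.846, 0.0]
ft_force: [0.5, -0.4, -1.8]
grip_width: 0.315
```

>>> {"method": "carry_out", "body": {
  "motion": [
    [[0, 0, -0.001], 0],
    [[0, 0, -0.001], 0]
  ]
}}

```text
time: 8.95
position: [0.5836, 0.1425, 0.0883]
tool_rot: [-2.541, 1.845, -0.001]
ft_force: [-1.1, 0.9, 2.2]
grip_width: 0.31
```

>>> {"method": "carry_out", "body": {
  "motion": [
    [[0, 0, -0.001], 0],
    [[0, 0, -0.001], 0]
  ]
}}

```text
time: 9.15
position: [0.5842, 0.1429, 0.0882]
tool_rot: [-2.541, 1.844, -0.003]
ft_force: [-0.5, 0.4, 5.8]
grip_width: 0.31
```

Run:
```python
from h import *
st=get_state();print(st['position'],st['ft_force'],st['grip_width'])
S=cap('side');T=cap('top')
a=cv2.resize(T['pixels'][215:315,195:375],(800,444))
b=cv2.resize(S['pixels'][180:390,250:500],(650,546))
cv2.imwrite('pics/c.png',b)
# label bottom/foot expected
for z in (0,.104):
  print(proj(S,[.5827,.1418,z]))
```

```text
[0.5842325  0.14290694 0.08815973] [-0.45728863  0.44872151  5.8044282 ] 0.31024669570547936
[329.45428153 307.71076036]
[329.21248851 255.16441373]
```

View pics/c.png

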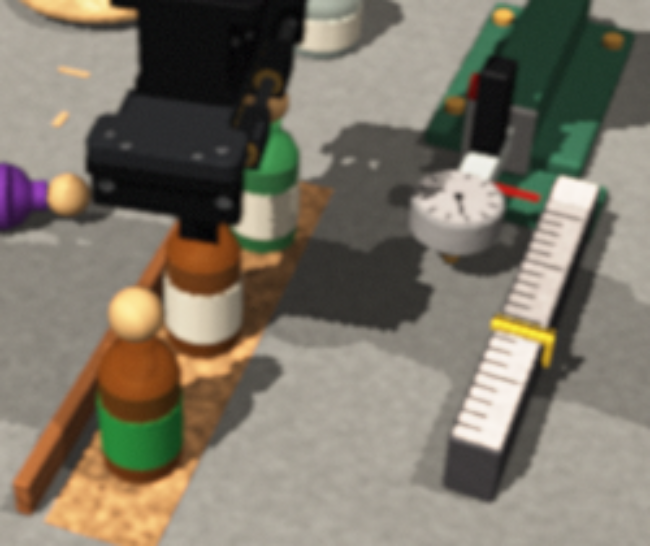

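The bottle stands upright on the cork at side crop (203,290), with contact felt at +5.8 N. I'll ease off, release and rise.

>>> {"method": "carry_out", "body": {
  "motion": [
    [[0, 0, 0.002], 0],
    [[0, 0, 0.002], 0],
    [[0, 0, 0.002], 0]
  ]
}}

```text
time: 9.55
position: [0.583, 0.1419, 0.0884]
tool_rot: [2.542, -1.846, -0.0]
ft_force: [-0.2, -0.5, 0.5]
grip_width: 0.308
```

>>> {"method": "carry_out", "body": {
  "motion": [
    [[0, 0, 0], 0],
    [[0, 0, 0], 0],
    [[0, 0, 0], 0],
    [[0, 0, 0], 0],
    [[0, 0, 0], 0]
  ],
  "grip": -0.4
}}

```text
time: 10.05
position: [0.5831, 0.142, 0.0886]
tool_rot: [2.542, -1.846, 0.0]
ft_force: [0.7, 0.1, 0.3]
grip_width: 0.658
```

>>> {"method": "carry_out", "body": {
  "motion": [
    [[0, 0, 0.01], 0],
    [[0, 0, 0.025], 0],
    [[0, 0, 0.05], 0],
    [[0, 0, 0.08], 0],
    [[0, 0, 0.11], 0],
    [[-0.03, -0.06, 0.11], 0.14],
    [[-0.05, -0.1, 0.11], 0.28],
    [[-0.07, -0.14, 0.11], 0.42],
    [[-0.085, -0.17, 0.11], 0.56],
    [[-0.09, -0.195, 0.11], 0.7],
    [[-0.09, -0.195, 0.11], 0.84],
    [[-0.09, -0.195, 0.11], 0.98],
    [[-0.09, -0.195, 0.11], 1.12],
    [[-0.09, -0.195, 0.11], 1.26],
    [[-0.09, -0.195, 0.11], 1.376],
    [[-0.09, -0.195, 0.11], 1.376],
    [[-0.09, -0.195, 0.11], 1.376]
  ]
}}

```text
time: 11.75
position: [0.4934, -0.0528, 0.1996]
tool_rot: [3.136, 0.184, 0.002]
ft_force: [-0.1, -0.3, -0.1]
grip_width: 0.697
```

Run:
```python
from h import *
from scipy.spatial.transform import Rotation as Q
st=get_state();R=Q.from_rotvec(st['tool_rot']).as_matrix();print(st['position'],np.degrees(np.arctan2(R[1,0],R[0,0])),st['joint_positions'].round(2))
S=cap('side');T=cap('top')
a=cv2.resize(T['pixels'][215:375,195:425],(575,400))
b=cv2.resize(S['pixels'][170:380,240:510],(771,600))
cv2.imwrite('pics/d.png',b)
```

```text
[ 0.49344654 -0.05277526  0.19961545] 6.708290301121426 [ 0.71  0.04 -0.67  1.84  0.02  1.28  0.16]
```

View pics/d.png

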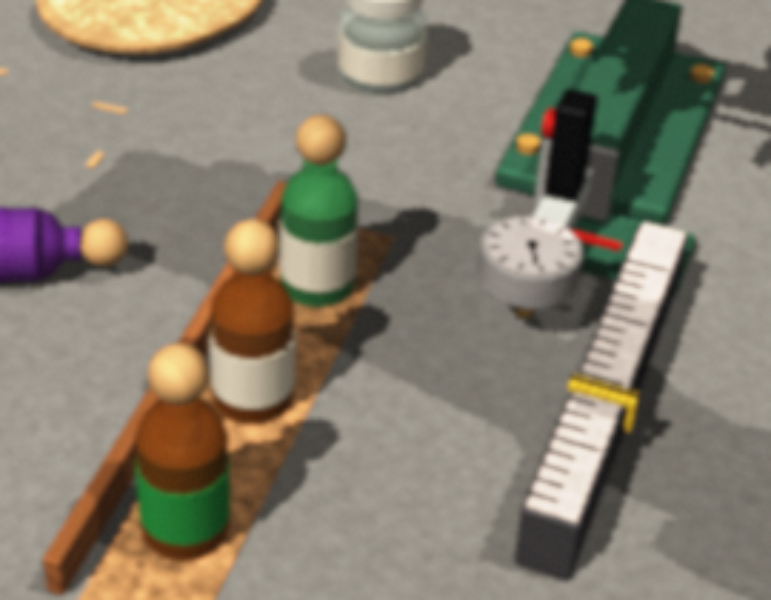

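The row is right: the bottle stands upright mid-gap at crop (252,330), with the green neighbour at (318,225) and the amber one at (182,460). The handle estimate from three cues (dial, pointer and beam, side view) is (0.491,-0.055), arm direction about 97°. Descending on it.

>>> {"method": "carry_out", "body": {
  "motion": [
    [[-0.002, -0.002, -0.03], 0.005],
    [[-0.002, -0.002, -0.06], 0.005],
    [[-0.002, -0.002, -0.085], 0.005],
    [[-0.002, -0.002, -0.105], 0.005],
    [[-0.002, -0.002, -0.118], 0.005],
    [[-0.002, -0.002, -0.126], 0.005],
    [[-0.002, -0.002, -0.126], 0.005],
    [[-0.002, -0.002, -0.126], 0.005]
  ]
}}

```text
time: 12.65
position: [0.4917, -0.0549, 0.0733]
tool_rot: [3.135, 0.196, 0.002]
ft_force: [0.1, -0.1, -0.1]
grip_width: 0.701
```

Run:
```python
from h import *
st=get_state();print(st['position'],st['ft_force'])
S=cap('side');T=cap('top')
a=cv2.resize(T['pixels'][240:370,300:430],(400,400))
b=cv2.resize(S['pixels'][170:300,380:510],(400,400),interpolation=2)
cv2.imwrite('pics/e.png',np.hstack([a,b]))
```

```text
[ 0.49170246 -0.0549438   0.07329733] [ 0.08451206 -0.14295688 -0.05256238]
```

View pics/e.png

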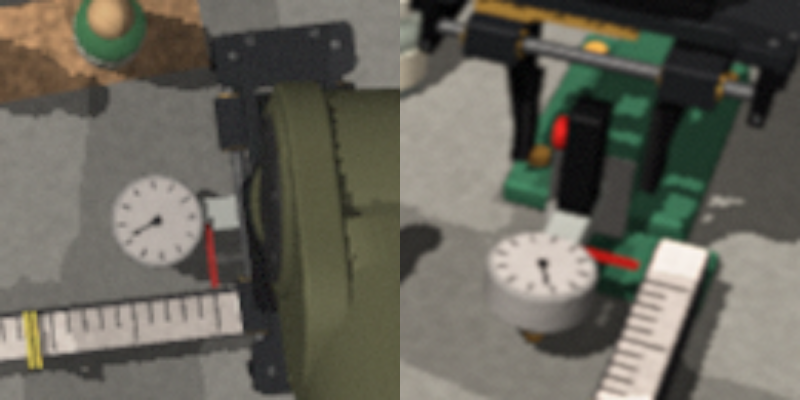

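The two fingers straddle the handle (right half, (525,110) and (660,130), with post and button at (580,150)). Squeezing.

>>> {"method": "carry_out", "body": {
  "motion": [
    [[0, 0, 0], 0],
    [[0, 0, 0], 0],
    [[0, 0, 0], 0],
    [[0, 0, 0], 0],
    [[0, 0, 0], 0],
    [[0, 0, 0], 0],
    [[0, 0, 0], 0]
  ],
  "grip": 1,
  "squeeze": 35
}}

```text
time: 13.45
position: [0.4937, -0.0547, 0.073]
tool_rot: [-3.135, -0.197, -0.009]
ft_force: [8.5, 0.1, -4.9]
grip_width: 0.227
```

>>> {"method": "carry_out", "body": {
  "motion": [
    [[0.003, 0, 0], 0],
    [[0.004, 0, 0], 0],
    [[0.003, 0.005, 0], 0],
    [[0.003, 0.01, 0], 0],
    [[0.002, 0.016, 0], 0],
    [[0.001, 0.024, 0], 0],
    [[0.0, 0.032, 0], 0],
    [[-0.001, 0.04, 0], 0],
    [[-0.002, 0.048, 0], 0],
    [[-0.003, 0.056, 0], 0],
    [[-0.004, 0.064, 0], 0],
    [[-0.005, 0.072, 0], 0],
    [[-0.006, 0.08, 0], 0],
    [[-0.006, 0.084, 0], 0],
    [[-0.006, 0.085, 0], 0],
    [[-0.006, 0.085, 0], 0],
    [[-0.006, 0.085, 0], 0]
  ]
}}

```text
time: 15.15
position: [0.4831, 0.0284, 0.0729]
tool_rot: [3.133, 0.195, -0.008]
ft_force: [-7.0, -3.9, 10.4]
grip_width: 0.232
```

Run:
```python
from h import *
st=get_state();print(st['position'],st['ft_force'],st['grip_width'])
S=cap('side');T=cap('top')
a=cv2.resize(T['pixels'][280:380,260:360],(400,400),interpolation=2)
b=cv2.resize(S['pixels'][250:350,400:500],(400,400),interpolation=2)
cv2.imwrite('pics/f.png',np.hstack([a,b]))
```

```text
[0.48308325 0.0284244  0.07289678] [-6.9892638  -3.86283321 10.44897463] 0.23184133708408888
```

View pics/f.png

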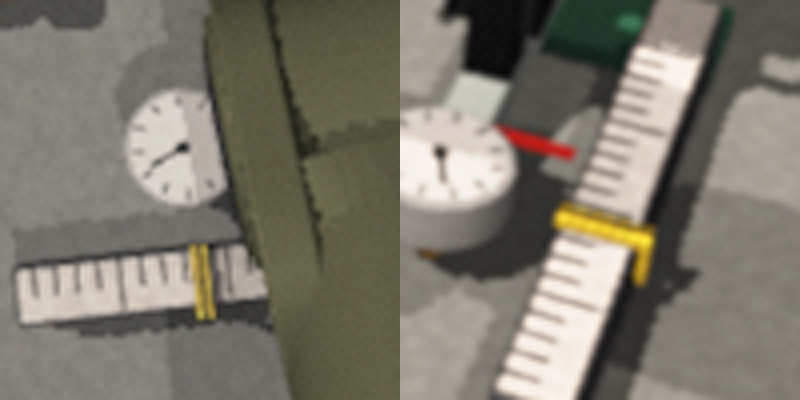

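Run:
```python
from h import *
T=cap('top');S=cap('side')
ft=lambda u,v:(260+u/4,280+v/4); fs=lambda u,v:(400+(u-400)/4,250+v/4)
d0=onz(T,185+565/3.4,225+295/3.4,.059);d1=onz(T,*ft(184,148),.059);dd=(d1-d0)[:2];print('dial moved',np.linalg.norm(dd),np.degrees(np.arctan2(dd[1],dd[0])))
# yellow mask
def yel(d,x0,y0,x1,y1):
    h=cv2.cvtColor(d['pixels'][y0:y1,x0:x1],cv2.COLOR_BGR2HSV);m=cv2.inRange(h,(22,120,110),(34,255,255));n,l,s,c=cv2.connectedComponentsWithStats(cv2.dilate(m,np.ones((2,2))));m[l!=1+np.argmax(s[1:,4])]=0
    p=np.argwhere(m)[:,::-1]+[x0,y0];return p
p=yel(T,300,335,320,365);mt=p.mean(0);L=cv2.fitLine(p.astype(np.float32),2,0,.01,.01).ravel();print('top yellow',mt,p.min(0),p.max(0),L)
M=onz(T,*mt,.048)
for ang in(96.5,97.0,97.5):
    u=np.array([np.cos(np.radians(ang)),np.sin(np.radians(ang)),0])
    i0=onz(T,185+629/3.4,225+366/3.4,.05)
    i1=onz(S,*fs(573,153),.05);ms=onz(S,*fs(603,226),.048)
    print(ang,M.round(4),ms.round(4),i1.round(4),'remain: top start-dial',(M-i0)@u-np.linalg.norm(dd),'side',(ms-i1)@u,'mix',(M-i1)@u,'dial-based',(M-d1)@u+.03)
```

```text
dial moved 0.08341533994549562 97.35500904322423
top yellow [310.25316456 350.35443038] [308 341] [313 359] [1.0609466e-01 9.9435604e-01 3.1025317e+02 3.5035443e+02]
96.5 [0.4122 0.0886 0.048 ] [0.4102 0.0922 0.048 ] [0.4334 0.0635 0.05  ] remain: top start-dial 0.029238107616589695 side 0.031138432659672408 mix 0.027348886879777604 dial-based 0.028527758026144656
97.0 [0.4122 0.0886 0.048 ] [0.4102 0.0922 0.048 ] [0.4334 0.0635 0.05  ] remain: top start-dial 0.029419229082723722 side 0.03130988770624544 mix 0.027506403560651538 dial-based 0.029063034485734614
97.5 [0.4122 0.0886 0.048 ] [0.4102 0.0922 0.048 ] [0.4334 0.0635 0.05  ] remain: top start-dial 0.02959175775956943 side 0.031478958383648475 mix 0.027661825522398955 dial-based 0.029598382298876107
```

>>> {"method": "carry_out", "body": {
  "motion": [
    [[-0.003, 0.005, 0.001], 0],
    [[-0.004, 0.011, 0.001], 0],
    [[-0.005, 0.017, 0.001], 0],
    [[-0.005, 0.022, 0.001], 0],
    [[-0.006, 0.026, 0.001], 0],
    [[-0.006, 0.028, 0.001], 0],
    [[-0.006, 0.029, 0.001], 0],
    [[-0.006, 0.029, 0.001], 0],
    [[-0.006, 0.029, 0.001], 0],
    [[-0.006, 0.029, 0.001], 0],
    [[-0.006, 0.029, 0.001], 0]
  ]
}}

```text
time: 16.45
position: [0.4794, 0.0579, 0.073]
tool_rot: [3.134, 0.196, 0.001]
ft_force: [4.2, -2.3, -6.1]
grip_width: 0.229
```

Run:
```python
from h import *
st=get_state();print(st['position'],st['ft_force'],st['grip_width'])
S=cap('side');T=cap('top')
a=cv2.resize(T['pixels'][290:370,250:330],(400,400),interpolation=2)
b=cv2.resize(S['pixels'][265:345,400:480],(400,400),interpolation=2)
cv2.imwrite('pics/g.png',np.hstack([a,b]))
```

```text
[0.4793539  0.05791076 0.07298438] [ 4.21598949 -2.29804094 -6.05157413] 0.2289170091054475
```

View pics/g.png

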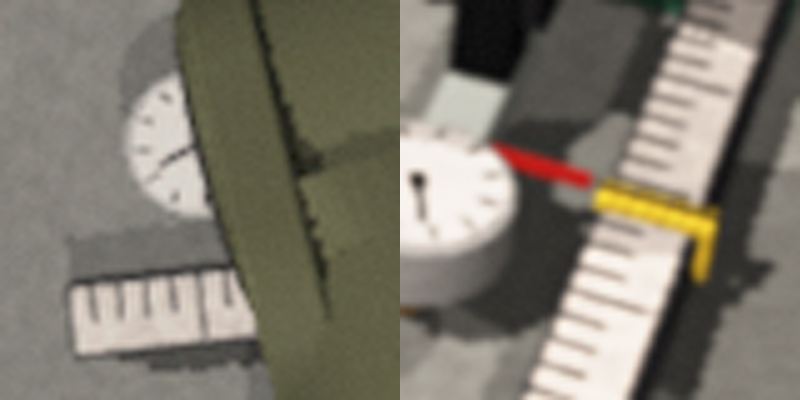

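Run:
```python
from h import *
ims=[];
for _ in range(6): S=cap('side');ims.append(S['pixels'].astype(np.float32))
im=np.mean(ims,0)
u=np.array([np.cos(np.radians(97.2)),np.sin(np.radians(97.2)),0]);v=np.array([-u[1],u[0],0])
M=np.array([.4122,.0886,.048])
s=np.arange(-.014,.0141,.001)
def prof(off,z):
    P=[proj(S,(M+a*u+off*v)*[1,1,0]+[0,0,z]) for a in s];P=np.array(P,np.float32)
    return cv2.remap(im,P[None,:,0],P[None,:,1],cv2.INTER_LINEAR)[0]
print('s mm',(s*1e3).astype(int))
for o in(-.014,-.01,-.005,0,.005,.01):
    q=prof(o,.048);print('rider',o,'(G+R)/2-B',((q[:,1]+q[:,2])/2-q[:,0]).astype(int),'R',q[:,2].astype(int))
for o in(-.032,-.028,-.025,-.022,-.02,-.018,-.016):
    q=prof(o,.05);w=np.clip(q[:,2]-(q[:,0]+q[:,1])/2-25,0,None)*(q[:,1]<90);print('ptr',o,w.astype(int),'c',(w*s).sum()/max(w.sum(),1)*1e3)
print(get_state()['position'],get_state()['ft_force'])
```

```text
s mm [-14 -13 -12 -11 -10  -9  -8  -7  -6  -5  -4  -3  -2  -1   0   0   1   2
   3   4   5   6   7   8   9  10  11  12  13]
rider -0.014 (G+R)/2-B [  9   9   9  10  10   9  10  11  15  27  38  54  70  84  95 111 132 152
 158 159 151 141 126 109  88  60  35  19   6] R [120 121 123 125 126 125 123 120 123 129 136 142 147 151 157 172 200 225
 233 237 229 220 205 188 166 136 106  87  68]
rider -0.01 (G+R)/2-B [ 16  17  17  18  18  18  17  17  19  30  45  60  76  91 108 125 143 159
 166 167 162 151 135 108  78  55  34  22  16] R [168 180 192 204 208 202 194 174 156 152 153 155 157 160 169 181 203 225
 234 234 232 225 218 212 205 197 188 175 164]
rider -0.005 (G+R)/2-B [ 16  17  18  18  18  17  17  17  18  28  42  56  68  78  98 118 139 158
 166 167 162 148 131  99  69  49  30  21  16] R [175 188 200 210 214 208 199 181 160 152 149 149 150 149 160 173 199 224
 233 234 231 224 216 210 204 198 192 180 166]
rider 0 (G+R)/2-B [ 17  18  18  18  18  17  17  18  20  31  46  62  77  92 108 125 144 160
 166 167 162 148 132 101  73  51  32  23  18] R [193 204 213 220 223 216 207 187 167 158 157 157 
[... 916 characters left out ...]
 0   0   0   0   0   0   0   0   0   0  54  84 110 132 131 124
 102  72   0   0   0   0   0   0   0   0   0] c 1.6618466777092666
ptr -0.022 [  0   0   0   0   0   0   0   0   0   0   0   0   0  78 107 125 139 124
 105  75   0   0   0   0   0   0   0   0   0] c 1.9791964742951786
ptr -0.02 [  0   0   0   0   0   0   0   0   0   0   0   0   0  66  91 116 114 112
  95  68   0   0   0   0   0   0   0   0   0] c 2.014826056727541
ptr -0.018 [ 0  0  0  0  0  0  0  0  0  0  0  0  0  0  0 44 50 50 43  0  0  0  0  0
  0  0  0  0  0] c 2.488674386580602
ptr -0.016 [0 0 0 0 0 0 0 0 0 0 0 0 0 0 0 0 0 0 0 0 0 0 0 0 0 0 0 0 0] c 0.0
[0.47934744 0.05791166 0.07298067] [ 4.65581812 -2.92023336 -6.64811211]
```

Run:
```python
from h import *
S=cap('side');T=cap('top')
u=np.array([np.cos(np.radians(97.2)),np.sin(np.radians(97.2)),0]);v=np.array([-u[1],u[0],0])
M=np.array([.4122,.0886,.048]);h=.0005
def prof(d,im,off,z,s):
    P=np.array([proj(d,(M+a*u+off*v)*[1,1,0]+[0,0,z]) for a in s],np.float32)
    return cv2.remap(im.astype(np.float32),P[None,:,0],P[None,:,1],cv2.INTER_LINEAR)[0]
def ptr(d,im,c0,offs):
    out=[]
    for o in offs:
        s=np.arange(c0-.012,c0+.012,h);q=prof(d,im,o,.05,s);w=np.clip(q[:,2]-(q[:,0]+q[:,1])/2-30,0,None);out.append(((w*s).sum()/w.sum()*1e3).round(2) if w.sum()>200 else None)
    return out
def rid(d,im):
    s=np.arange(-.012,.012,h);out=[]
    for o in(-.008,-.004,0,.004,.008):
        q=prof(d,im,o,.048,s);out.append(q)
    q=np.mean(out,0);sat=(q[:,1]+q[:,2])/2-q[:,0];w=np.clip(sat-25,0,None)
    return (w*s).sum()/w.sum()*1e3,[(round(a*1e3,1),int(b),int(c)) for a,b,c in zip(s[::2],sat[::2],q[::2,2])]
t1=cv2.imread('pics/top1.png');s1=cv2.imread('pics/side1.png')
offs=(-.034,-.03,-.026,-.022)
print('top start ptr',ptr(T,t1,-.112,offs));r=rid(T,t1);print('top rider',r[0],r[1])
print('side start ptr',ptr(S,s1,-.112,offs),'side now',ptr(S,S['pixels'],.001,offs))
r=rid(S,s1);print('side rider',r[0])
```

```text
top start ptr [np.float64(-111.85), np.float64(-111.94), np.float64(-111.9), np.float64(-111.97)]
top rider 0.3361684714137324 [(np.float64(-12.0), 10, 152), (np.float64(-11.0), 11, 162), (np.float64(-10.0), 12, 170), (np.float64(-9.0), 12, 162), (np.float64(-8.0), 10, 144), (np.float64(-7.0), 9, 126), (np.float64(-6.0), 9, 115), (np.float64(-5.0), 20, 118), (np.float64(-4.0), 46, 139), (np.float64(-3.0), 77, 166), (np.float64(-2.0), 88, 172), (np.float64(-1.0), 81, 157), (np.float64(0.0), 74, 145), (np.float64(1.0), 79, 155), (np.float64(2.0), 89, 175), (np.float64(3.0), 86, 189), (np.float64(4.0), 63, 193), (np.float64(5.0), 37, 191), (np.float64(6.0), 21, 183), (np.float64(7.0), 13, 173), (np.float64(8.0), 12, 176), (np.float64(9.0), 13, 183), (np.float64(10.0), 14, 191), (np.float64(11.0), 15, 198)]
side start ptr [np.float64(-111.87), np.float64(-111.84), np.float64(-111.83), np.float64(-111.81)] side now [np.float64(1.91), np.float64(1.98), np.float64(1.77), np.float64(1.96)]
side rider 3.576120174178979
```

Side and TCP displacement agree: the pointer moved 113.6 mm, and the clear top view at the start says 112.0 mm is needed. I'll back off 1.7 mm and ease the side load.

>>> {"method": "carry_out", "body": {
  "motion": [
    [[0.001, -0.001, 0], 0],
    [[0.001, -0.0017, 0], 0],
    [[0.001, -0.0017, 0], 0],
    [[0.001, -0.0017, 0], 0],
    [[0.001, -0.0017, 0], 0],
    [[0.001, -0.0017, 0], 0],
    [[0.001, -0.0017, 0], 0],
    [[0.001, -0.0017, 0], 0]
  ]
}}

```text
time: 17.75
position: [0.4794, 0.0572, 0.073]
tool_rot: [3.135, 0.196, -0.002]
ft_force: [2.8, -3.8, -13.0]
grip_width: 0.228
```

Run:
```python
from h import *
st=get_state();print(st['position'],st['ft_force'],st['grip_width'],st['qd'].round(3))
u=np.array([np.cos(np.radians(97.2)),np.sin(np.radians(97.2)),0]);v=np.array([-u[1],u[0],0]);M=np.array([.4122,.0886,.048])
for _ in range(3):
    S=cap('side');im=S['pixels'].astype(np.float32);out=[]
    for o in(-.034,-.03,-.026,-.022):
        s=np.arange(-.011,.013,.0005);P=np.array([proj(S,(M+a*u+o*v)*[1,1,0]+[0,0,.05]) for a in s],np.float32)
        q=cv2.remap(im,P[None,:,0],P[None,:,1],cv2.INTER_LINEAR)[0];w=np.clip(q[:,2]-(q[:,0]+q[:,1])/2-30,0,None);out.append((w*s).sum()/w.sum()*1e3)
    print('moved',np.mean(out)+111.84)
cv2.imwrite('pics/z.png',cv2.resize(S['pixels'][150:390,220:500],(700,600)))
print(get_state()['position']-st['position'])
```

```text
[0.47941704 0.05722036 0.07301727] [  2.80615381  -3.80063805 -12.98881448] 0.22849512314876436 [ 0.     0.    -0.    -0.    -0.001 -0.001 -0.   ]
moved 113.08848472171552
moved 113.11289974500993
moved 113.14002451008412
[1.13601476e-05 1.46382105e-05 1.34028856e-05]
```

View pics/z.png

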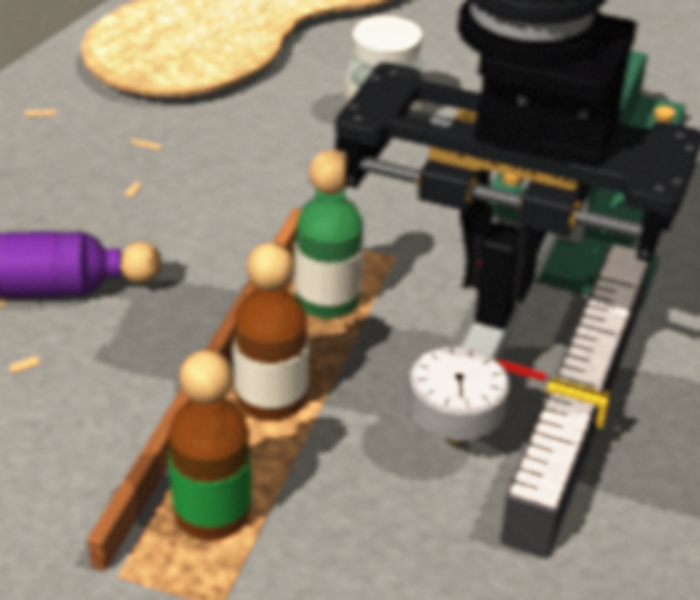

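The bottles and pointer look right, but friction took up part of the step: 113.1 mm against the 112.0 wanted. One more nudge, lowering slightly to relax the vertical load.

>>> {"method": "carry_out", "body": {
  "motion": [
    [[0.0, -0.001, -0.001], 0],
    [[0.0, -0.0015, -0.001], 0],
    [[0.0, -0.0015, -0.001], 0],
    [[0.0, -0.0015, -0.001], 0],
    [[0.0, -0.0015, -0.001], 0],
    [[0.0, -0.0015, -0.001], 0],
    [[0.0, -0.0015, -0.001], 0],
    [[0.0, -0.0015, -0.001], 0]
  ]
}}

```text
time: 18.7
position: [0.4796, 0.0559, 0.073]
tool_rot: [3.135, 0.196, -0.002]
ft_force: [-3.7, -3.0, -2.8]
grip_width: 0.228
```

Run:
```python
from h import *
st=get_state();print(st['position'],st['ft_force'],st['grip_width'])
u=np.array([np.cos(np.radians(97.2)),np.sin(np.radians(97.2)),0]);v=np.array([-u[1],u[0],0]);M=np.array([.4122,.0886,.048])
for _ in range(3):
    S=cap('side');im=S['pixels'].astype(np.float32);out=[]
    for o in(-.034,-.03,-.026,-.022):
        s=np.arange(-.011,.013,.0005);P=np.array([proj(S,(M+a*u+o*v)*[1,1,0]+[0,0,.05]) for a in s],np.float32)
        q=cv2.remap(im,P[None,:,0],P[None,:,1],cv2.INTER_LINEAR)[0];w=np.clip(q[:,2]-(q[:,0]+q[:,1])/2-30,0,None);out.append((w*s).sum()/w.sum()*1e3)
    print('moved',np.mean(out)+111.84)
print(get_state()['position']-st['position'])
```

```text
[0.4796065  0.05592425 0.07295472] [-3.73143184 -2.99122575 -2.79802342] 0.22781368337733102
moved 111.75262170618308
moved 111.76155275006136
moved 111.75940708482617
[-1.44983510e-05 -1.33354886e-06 -9.18308687e-06]
```

```bash
python3 -c "
from h import *
print(ticket.close_job())"
```

```text
the job is handed in; nothing more can be done
None
```

The job is handed in at about 19 s: the amber bottle stands in its gap, and the arm is still holding the gauge at the rider's line with the button squeezed in.

- **Bottle:** I picked it up by its stopper, let it swing upright and set it down at the measured middle of the gap, about (0.583, 0.142). I then let go before touching the gauge. The last picture shows it upright between its neighbours. I saw no sign that the neighbours had moved, and nothing went near the jar or the plane.
- **Gauge:** I gripped the handle at 35 N. The opening shut to about 20 mm and the arm slid freely, so the button is in. I pulled past the line by about 1.7 mm and corrected in two nudges.
- **Last checks:** the pointer has moved 111.8 mm in the side view, against the 112.0 mm the clear top view at the start said was needed. It held still across three pictures, with a light load of about 3–4 N on each axis.
- **Disagreement:** the side view alone put the rider's line about 1 mm short of where the top view did, but the line is blurred there. I went with the top view; either way it should be inside the 3 mm allowed.

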